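Balance the rub tin on the kitchen scale

ROBOT

A 6-joint arm with a two-finger parallel gripper is mounted at the origin on the work surface. World frame = base frame: x ahead of the robot, y to its left, z up, the work surface at z = 0. Lengths are in m, angles in rad, forces in N, time in s.
With the tool pointing down it reaches from about 0.35 to 0.85 m from the base axis. Payload 8.1 kg.
Tool frame: the origin (TCP) lies where the fingers leave the gripper's body, on its centre line; the fingertips stand 84 mm ahead of it and the grasp point (between the pads) lies 65 mm ahead of it; z points along the fingers, y is the line along which they close (so a half turn about z gives the same grasp; the last joint's range is limited). The gripper opens to 93 mm and grips with 3 to 60 N. Pads are 15 mm wide; open, the fingers measure 128 mm over their backs; the gripper's body (75 mm by 188 mm) begins 65 mm behind the grasp point.
Start: joints at [1.182, 0.13, 1.488, -0, 1.523, -0.085], TCP at [0.179, 0.573, 0.303] pointing down, gripper open.
Joint ranges: [-2.96, 2.96], [-0.89, 2.26], [0.02, 2.5], [-1.34, 4.48], [0, 2.73], [-2.66, 2.66]. Speed limits (rad/s): [2.39, 2.39, 2.79, 3.14, 3.14, 3.14].

INTERFACE

Orientations are given as a rotation vector (axis times angle).
In Python, from plant import robot gives the robot as it stands.
- The arm moves only by the shell command python3 -m jog 'ROWS' [FORCE]. ROWS is text: rows parted by semicolons, each of 5 numbers parted by spaces: the opening, from 0 (shut) to 1 (fully open), then the shift along the tool's x, y, z in m, then the turn about the tool's z in degrees. A call has 1 to 10 rows; each row shifts and turns the commanded pose from where the row before left it, along the tool's axes as they then stand; what a row does not reach is not made up. A row lasts 1/12 s, in which the tool goes at most 41.7 mm and 7.16 degrees, less where a joint would pass 70% of its speed; a pose out of reach is approached as far as the arm can. A call with a gripper value outside its range is refused whole. The fingers move at their own pace and stop on an object; FORCE is the grip in N (left out, the last holds). Time passes only in rows, so rows that do not move let the fingers close. It gives the time, the measured TCP pose, the force, the opening and the grip force at its end, in the units of the state.
- robot.read_state(): the state, without advancing time (a new reading comes with each control period).
- robot.read_camera(name): name is "scene" or "top" or "wrist"; returns a dict with "color" (420x560x3 uint8, red, green, blue), "intrinsics" (3x3 intrinsics, pixels), "pose" (4x4, takes a point from camera to world coordinates); the wrist camera has in their place "tool_from_camera" (4x4, takes a point from camera to tool coordinates, whose origin is the TCP and whose axes are the flange's). Camera axes: x right, y down, z forward; pixel columns grow to the right and rows downward; lengths in m; the calibration is good to about 2 mm. The wrist camera is an equidistant fisheye: a pixel r from the principal point sees the ray r / f radians off the axis. A picture is of the moment at which its call begins: read the wrist's pose just before it. There is no depth.
- robot.close_job(): hands the job in; it is judged then, once.
The state is a dict: "t": time; "q": joint angles; "dq": joint speeds; "joint_torque": joint torques, N m; "tool_pos": TCP position; "orientation": TCP orientation; "force": force on the tool from outside, world axes, zero at the start; "wrist_torque": the same for the moment, N m; "opening": finger opening in m; "gripper_force": force on a finger pad.
Only numpy, scipy, OpenCV 4.12 (cv2) and the standard library are available. Lean on these libraries where they do the work, as an engineer would, in place of code of your own. Each camera call takes 0.05 s, during which the arm holds its last target. There are 200 camera calls.

TASK

Weigh the closed tin that stands on the balance: put as many of the steel ring weights as it takes over the post of the empty plate, and make up the rest by nudging the poise along its bar with light pushes against its knob, until the beam floats level by itself with its pointer at the index tooth. Use a light hand: never clamp the poise or press hard on the scale, whose pivots must not be forced. Leave spare rings lying on the shelf and the tin standing on its plate, and do not disturb the cruet or the skewer rack.

Things in the scene. Friction and masses are not known exactly. Their poses are not given: they have to be found in the camera images.
- scale: Even-arm balance, fixed; grey base 170 x 360 mm. Origin: centre of its underside. x points away from its poise-bar side, y from weights plate to tin plate. The beam pivots about a line along x, 90 mm up. At y = +150 (tin) and y = -150 (weights) ride round plates of 130 mm, always horizontal, 126 mm high when level, +-13.5 mm. The pointer frame between them is 60 mm wide (y), 12 thick, 257 high.
- beam (a joint): Tilt of the beam, rad: 0 level, + tin side low, - weights side low, stops at +-0.09; starts on the + stop. Damped: settles in about 2 s when nothing touches it. Rests between the stops only if the sides differ by less than about 40 g: about 2.2 mrad per g, or 2.8 mrad per mm of poise travel. Level = the pointer's tip under the 5 mm wide index tooth (within 0.02).
- goods_top (a point): Middle of the upper face of the tin's plate.
- post_tip (a point): Tip of the steel post that stands in the middle of the weights plate: 10 mm thick, the top 5 mm tapering to 4 mm. It ends 54 mm above the plate.
- post_foot (a point): On the post's axis, 48 mm below its tip: the upper face of the 30 mm wide, 6 mm high boss on the plate, on which the first ring comes to rest. z is up; the plate and the post give way downward when pressed.
- poise (a joint): Place of the poise on its bar in m, 0 (tin's end) to 0.16 (weights' end), stops at both ends. The larger, the more it adds to the weights' side: 1.25 g per mm. Friction of about 3 N holds it where it is left, so a light push moves it, for example with the fingers open loosely astride the knob. The scale bears pushes of up to 15 N; a gripper clamped on the knob exceeds that.
- poise_knob (a point): Grip point on the poise's upright round knob, 14 mm thick, 30 mm tall: 9 mm below its top, 21 mm above the poise block (26 x 30 mm). It slides along the scale's y on a bar 100 mm from the pivot on the scale's -x side. The bar tilts with the beam, so the knob rises or sinks up to 8 mm.
- tin_center (a point): Centre of the closed steel tin, 59 mm wide and 85 mm tall, on the tin's plate. Its mass is not known (roughly 0.3 to 0.5 kg).
- ring1_center (a point): Centre of a steel ring weight, 150 g, 44 mm outside, 13 mm hole, 14 mm thick, lying flat on the shelf. The poise starts near the weights' end, so enough rings are on as soon as the weights plate sinks; the poise is then moved back towards the tin's end.
- ring2_center (a point): Centre of a second ring weight, the same as the first.
- ring3_center (a point): Centre of a third ring weight, the same as the first.
- cruet_center (a point): Bystander: closed glass cruet, 70 mm wide, 164 mm tall; the point is 70 mm above its foot.
- rack_center (a point): Bystander: chrome slotted rack with four steel skewers lying in it, 100 x 190 mm, skewers 320 mm long, 48 mm tall; the point is 30 mm up.
Mind the look-alikes: they are no part of the job. What is shaped like the part that bears ring2_center but blue is not meant.

How it is judged:
At the end, for the whole second after the job is handed in: The beam rests level by itself within 0.02 rad, the tin upright on its plate (within 30 mm of the middle), every ring that is used seated down over the post and every other ring lying on the shelf at least 100 mm from the post (value of joint beam between -0.02 and 0.02 rad and velocity of joint beam between -0.03 and 0.03 rad/s and horizontal distance between tin_center and goods_top below 0.03 m and angle between tin_center's own z axis and vertical below 0.08 rad and z of tin_center in the frame of goods_top between 0.035 and 0.05 m and ((horizontal distance between ring1_center and post_foot below 0.005 m and z of ring1_center in the frame of post_foot between 0.003 and 0.04 m) or (horizontal distance between ring2_center and post_foot below 0.005 m and z of ring2_center in the frame of post_foot between 0.003 and 0.04 m) or (horizontal distance between ring3_center and post_foot below 0.005 m and z of ring3_center in the frame of post_foot between 0.003 and 0.04 m)) and ((horizontal distance between ring1_center and post_foot below 0.005 m and z of ring1_center in the frame of post_foot between 0.003 and 0.04 m) or (horizontal distance between ring1_center and post_foot above 0.1 m and height (world z) of ring1_center below 0.02 m)) and ((horizontal distance between ring2_center and post_foot below 0.005 m and z of ring2_center in the frame of post_foot between 0.003 and 0.04 m) or (horizontal distance between ring2_center and post_foot above 0.1 m and height (world z) of ring2_center below 0.02 m)) and ((horizontal distance between ring3_center and post_foot below 0.005 m and z of ring3_center in the frame of post_foot between 0.003 and 0.04 m) or (horizontal distance between ring3_center and post_foot above 0.1 m and height (world z) of ring3_center below 0.02 m))); the robot touches nothing.
It fails at once if the gripper or the arm pushes, presses or clamps any part of the scale with more than 15 N (contact force between any of the fingers, the arm and scale above 15 N).
It fails at once if a ring is pressed on the scale with more than 15 N (contact force between any of ring1, ring2, ring3 and scale above 15 N).
It fails at once if the cruet is shifted by more than 15 mm (distance of cruet_center from where it was at the start of the episode above 0.015 m).
It fails at once if the skewer rack is shifted by more than 15 mm (distance of rack_center from where it was at the start of the episode above 0.015 m).
It also fails if it takes over 72 s, if anything falls off the work surface, if the arm or the gripper's body presses on something with over 40 N, if the wrist force passes 120 N, or if a joint passes its speed limit or range.

## Working session

There is one attempt and no reset: what is moved stays moved. The work goes in short steps, Python scripts to look and compute and a shell command to move; the robot and the scene stay as the last step left them, time stands still between calls to the robot, and variables do not carry over. Pictures are saved under pics/ and viewed, at most 10 in all, crops included, and the job is handed in when it is done.

```bash
mkdir -p pics; ls; python3 - <<'E'
from plant import robot
import cv2,numpy as np
for n in ["scene","top"]:
    c=robot.read_camera(n); cv2.imwrite(f"pics/{n}0.png",c["color"][:,:,::-1]); np.savez(f"{n}0.npz",**c); print(n,c["intrinsics"].tolist(),np.round(c["pose"],3).tolist())
s=robot.read_state()
c=robot.read_camera("wrist"); cv2.imwrite("pics/wrist0.png",c["color"][:,:,::-1]); print({k:(v.tolist() if hasattr(v,'tolist') else v) for k,v in c.items() if k!="color"}); print(s)
E
```

```text
pics
scene [[455.9792093596378, 0.0, 283.93782911687003], [0.0, 455.9792093596378, 208.8590085413958], [0.0, 0.0, 1.0]] [[0.867, 0.336, -0.367, 0.945], [0.498, -0.593, 0.633, -0.684], [-0.005, -0.732, -0.681, 0.892], [0.0, 0.0, 0.0, 1.0]]
top [[451.9306713497435, 0.0, 278.0387767728486], [0.0, 451.9306713497435, 199.16885605444008], [0.0, 0.0, 1.0]] [[0.004, -0.994, 0.109, 0.432], [-1.0, -0.004, 0.001, 0.002], [-0.001, -0.109, -0.994, 1.263], [0.0, 0.0, 0.0, 1.0]]
{'intrinsics': [[325.19226210127806, 0.0, 289.98611362607085], [0.0, 325.19226210127806, 210.85429029007267], [0.0, 0.0, 1.0]], 'tool_from_camera': [[0.00023610561256117156, -0.9542430149528329, -0.2990321264811975, 0.08359645800626908], [0.9999999719919883, 0.000230217211291728, 5.491864818833089e-05, 0.0008513917741956867], [1.643660582073494e-05, -0.2990321310725031, 0.9542430425819591, -0.0827544498666185], [0.0, 0.0, 0.0, 1.0]]}
{'t': 0.1, 'q': array([ 1.18158352e+00,  1.31079995e-01,  1.48915660e+00,  1.00855664e-05,
        1.52299390e+00, -8.54219755e-02]), 'dq': array([-0.00103234, -0.00241323, -0.00122136, -0.00076375,  0.00289124,
        0.00065994]), 'joint_torque': array([ 4.07493808e-04, -5.61342645e+01, -4.93091977e+01,  7.69833452e-02,
        2.91007891e-02, -1.16054953e-04]), 'tool_pos': array([0.17933217, 0.57218785, 0.30180317]), 'orientation': array([-4.75301514e-01, -3.10502913e+00,  2.49657944e-03]), 'force': array([-0.25663486, -0.10561455,  0.3504312 ]), 'wrist_torque': array([-0.01187635,  0.0396981 ,  0.03621652]), 'gripper_force': 0.0, 'opening': 0.09316980480007496}
```

View pics/scene0.png

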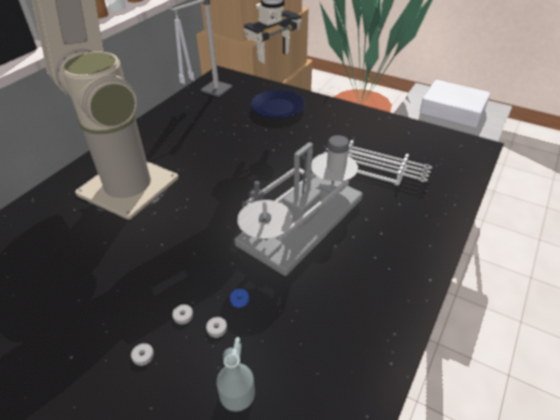

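View pics/top0.png

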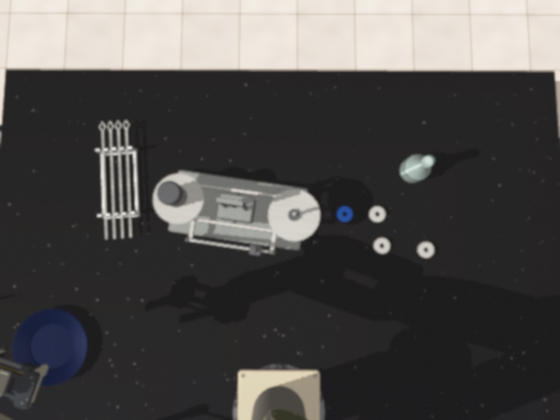

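The scene view shows the weights plate with its post at about (265,215), the tin at (338,155), white rings at (183,314), (217,327) and (143,354), the blue decoy at (239,298) and the cruet at (236,385). In the top view, the rings are at (377,214), (382,245) and (426,250), the post at about (295,214), the knob at about (256,249) and the tin at (172,194).

```bash
cat > h.py <<'E'
import numpy as np,cv2
from scipy.spatial.transform import Rotation as R
from plant import robot
def ray(c,u,v):
    K=c["intrinsics"];P=c["pose"];d=P[:3,:3]@np.array([(u-K[0,2])/K[0,0],(v-K[1,2])/K[1,1],1.]);return P[:3,3],d
def onz(c,u,v,z):
    o,d=ray(c,u,v);return o+d*(z-o[2])/d[2]
def proj(c,p):
    P=c["pose"];K=c["intrinsics"];q=P[:3,:3].T@(np.array(p)-P[:3,3]);return (K@q/q[2])[:2]
def tri(c1,p1,c2,p2):
    A=[];b=[]
    for c,p in((c1,p1),(c2,p2)):
        o,d=ray(c,*p);d/=np.linalg.norm(d);M=np.eye(3)-np.outer(d,d);A.append(M);b.append(M@o)
    x=np.linalg.lstsq(np.vstack(A),np.hstack(b),rcond=None)[0];return x
def wproj(c,s,p): # world->wrist pixel
    T=np.eye(4);T[:3,:3]=R.from_rotvec(s["orientation"]).as_matrix();T[:3,3]=s["tool_pos"]
    q=np.linalg.inv(T@c["tool_from_camera"])@np.append(p,1);K=c["intrinsics"]
    th=np.arctan2(np.hypot(q[0],q[1]),q[2]);ph=np.arctan2(q[1],q[0]);return np.array([K[0,2]+K[0,0]*th*np.cos(ph),K[1,2]+K[0,0]*th*np.sin(ph)])
def wonz(c,s,u,v,z):
    T=np.eye(4);T[:3,:3]=R.from_rotvec(s["orientation"]).as_matrix();T[:3,3]=s["tool_pos"];M=T@c["tool_from_camera"]
    K=c["intrinsics"];x,y=u-K[0,2],v-K[1,2];r=np.hypot(x,y)+1e-9;th=r/K[0,0]
    d=M[:3,:3]@np.array([np.sin(th)*x/r,np.sin(th)*y/r,np.cos(th)]);o=M[:3,3];return o+d*(z-o[2])/d[2]
def to_tool(s,dw): return R.from_rotvec(s["orientation"]).as_matrix().T@np.array(dw)
E
python3 - <<'E'
from h import *
t=dict(np.load("top0.npz"));s=dict(np.load("scene0.npz"))
g=cv2.cvtColor(t["color"],cv2.COLOR_RGB2GRAY)
m=(g>110).astype(np.uint8);m[:100]=0
n,l,st,ce=cv2.connectedComponentsWithStats(m)
for i in range(1,n):
    if st[i,4]>40: print(st[i],ce[i].round(1), onz(t,*ce[i],0.014).round(4))
g2=cv2.cvtColor(s["color"],cv2.COLOR_RGB2GRAY)
m=(g2>130).astype(np.uint8);m[:,:100]=0;m[:280]=0;m[:,260:]=0
n,l,st,ce=cv2.connectedComponentsWithStats(m)
for i in range(1,n):
    if st[i,4]>40: print("S",st[i],ce[i].round(1), onz(s,*ce[i],0.011).round(4))
for z in(.1125,.1395):
  # plates: bright mask
  pass
a=cv2.resize(t["color"][155:265,140:330],None,fx=4,fy=4,interpolation=cv2.INTER_CUBIC)
cv2.imwrite("pics/ct.png",a[:,:,::-1])
b=cv2.resize(s["color"][130:270,230:370],None,fx=4,fy=4,interpolation=cv2.INTER_CUBIC)
cv2.imwrite("pics/cs.png",b[:,:,::-1])
E
```

```text
[  0 100   4  26  83] [  1.2 111. ] [0.8185 0.7914 0.014 ]
[557 100   3  36  77] [558.3 113.9] [ 0.8157 -0.7907  0.014 ]
[  95  120   44  119 2321] [117.3 178.7] [0.6252 0.4529 0.014 ]
[400 155  34  27 638] [415.6 167.4] [ 0.6605 -0.3814  0.014 ]
[ 152  171  169   82 8848] [238.9 211.5] [0.5346 0.1118 0.014 ]
[369 206  17  17 219] [376.9 213.7] [ 0.5298 -0.2704  0.014 ]
[373 237  17  17 222] [381.3 245.2] [ 0.4433 -0.2808  0.014 ]
[417 242  18  16 228] [425.4 249.4] [ 0.4321 -0.4017  0.014 ]
[ 234  370   86   50 2787] [276.5 389.6] [0.0602 0.0056 0.014 ]
S [173 305  19  17 246] [182.1 312.9] [ 0.4411 -0.2819  0.011 ]
S [207 317  19  19 270] [216.  325.8] [ 0.5283 -0.2709  0.011 ]
S [224 337  28  48 467] [236.4 360.4] [ 0.6147 -0.3176  0.011 ]
S [131 344  22  20 309] [141.6 353.1] [ 0.4305 -0.4033  0.011 ]
S [227 373  12  24 190] [232.6 386.1] [ 0.6394 -0.3675  0.011 ]
```

View pics/ct.png

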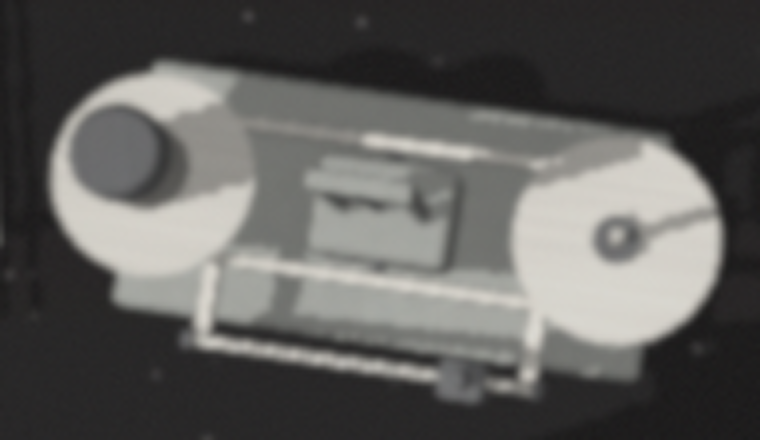

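View pics/cs.png

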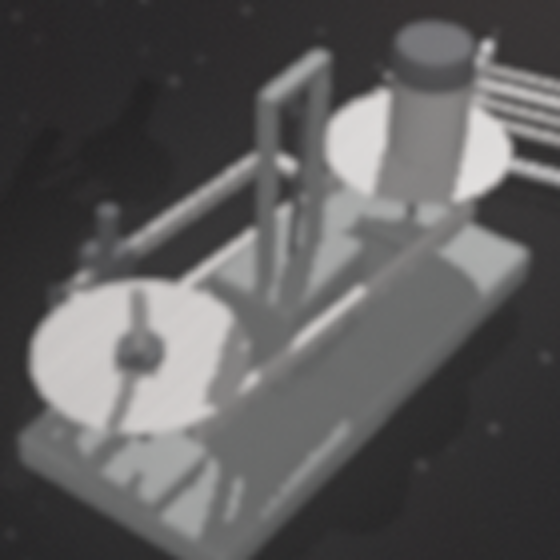

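In the top crop, the post tip shows at about (617,236), the weights plate centre at (617,241), the tin plate centre at (152,173) and the poise and knob at (460,378). In the scene crop, the post tip is at (137,293) and the knob top at (108,206).

```bash
python3 - <<'E'
from h import *
t=dict(np.load("top0.npz"));s=dict(np.load("scene0.npz"))
ct=lambda u,v:((u+.5)/4-.5+140,(v+.5)/4-.5+155)
cs=lambda u,v:((u+.5)/4-.5+230,(v+.5)/4-.5+130)
print("tip tri",tri(t,ct(617,237),s,cs(137,293)))
print("tip z",onz(t,*ct(617,237),.1935),onz(s,*cs(137,293),.1935))
W=onz(t,*ct(617,242),.1395);G=onz(t,*ct(152,173),.1125);print("plates",W,G,np.linalg.norm((W-G)[:2]))
W2=onz(s,*cs(137,355),.1395);print("W scene",W2)
y=(G-W)[:2];y/=np.linalg.norm(y);print("yaw of y",np.degrees(np.arctan2(y[1],y[0])),y)
print("knob tri",tri(t,ct(459,376),s,cs(108,207)))
for p in((.5298,-.2704),(.4433,-.2808),(.4321,-.4017)):print(p,np.hypot(p[0]-W[0],p[1]-W[1]))
r=R.from_rotvec(robot.read_state()["orientation"]).as_matrix();print(r.round(3))
E
```

```text
tip tri [ 0.5150547  -0.03472748  0.18772662]
tip z [ 0.51475285 -0.0344291   0.1935    ] [ 0.51843988 -0.04015846  0.1935    ]
plates [ 0.51579321 -0.03626395  0.1395    ] [0.56095955 0.26064288 0.1125    ] 0.30032259942345435
W scene [ 0.51421502 -0.03692602  0.1395    ]
yaw of y 81.35031251393067 [0.15039275 0.98862633]
knob tri [0.43249291 0.06082335 0.14957056]
(0.5298, -0.2704) 0.23455464155139713
(0.4433, -0.2808) 0.2550551792833367
(0.4321, -0.4017) 0.3748973980321899
[[-0.954  0.299 -0.001]
 [ 0.299  0.954 -0.001]
 [ 0.    -0.001 -1.   ]]
```

```bash
python3 -m jog '1 0 0 -0.006 7;1 0 0 -0.006 7;1 0 0 -0.006 7;1 0 0 -0.006 7;1 0 0 -0.006 7;1 0 0 -0.006 7;1 0 0 -0.006 7;1 0 0 -0.006 7;1 0 0 -0.006 7;1 0 0 -0.006 7'
python3 -m jog '1 0 0 0 5.6;1 0 0 0 5.6;1 -0.032 0.02 0 0;1 -0.032 0.02 0 0;1 -0.032 0.02 0 0;1 -0.032 0.02 0 0;1 -0.032 0.02 0 0;1 -0.032 0.02 0 0;1 -0.032 0.02 0 0;1 -0.032 0.02 0 0'
python3 -m jog '1 -0.032 0.02 0 0;1 -0.032 0.02 0 0;1 -0.032 0.02 0 0;1 -0.032 0.02 0 0;1 -0.032 0.02 0 0;1 -0.032 0.02 0 0;1 -0.032 0.02 0 0;1 -0.032 0.02 0 0;1 -0.032 0.02 0 0;1 -0.032 0.02 0 0'
```

```text
t: 0.98
tool_pos: [0.1794, 0.5724, 0.3626]
orientation: [2.177, 2.264, -0.001]
force: [-0.0, 0.0, -0.9]
opening: 0.093
gripper_force: 0.0
t: 1.82
tool_pos: [0.2994, 0.2938, 0.3625]
orientation: [2.381, 2.049, -0.0]
force: [1.5, -0.2, 0.5]
opening: 0.0932
gripper_force: 0.0
t: 2.65
tool_pos: [0.4494, -0.0529, 0.3626]
orientation: [2.382, 2.048, 0.0]
force: [0.3, 0.4, -0.2]
opening: 0.0931
gripper_force: 0.0
```

```bash
python3 -m jog '1 -0.029 0.016 0.023 0;1 -0.029 0.016 0.023 0;1 -0.029 0.016 0.023 0;1 -0.029 0.016 0.023 0;1 -0.029 0.016 0.023 0;1 -0.029 0.016 0.023 0;1 -0.029 0.016 0.023 0;1 0 0 0 0'
cat > w.py <<'E'
import sys
from h import *
s=robot.read_state();c=robot.read_camera("wrist")
np.savez(f"{sys.argv[1]}.npz",**c,**{k:s[k] for k in("tool_pos","orientation")})
cv2.imwrite(f"pics/{sys.argv[1]}.png",c["color"][:,:,::-1])
hsv=cv2.cvtColor(c["color"],cv2.COLOR_RGB2HSV)
m=((hsv[...,1]<60)&(hsv[...,2]>120)).astype(np.uint8)
n,l,st,ce=cv2.connectedComponentsWithStats(m)
print(s["tool_pos"].round(4))
for i in range(1,n):
    if st[i,4]>150: print(st[i],ce[i].round(1),wonz(c,s,*ce[i],0.014).round(4))
E
python3 w.py w1
```

```text
t: 3.32
tool_pos: [0.5273, -0.2715, 0.1932]
orientation: [-2.378, -2.038, 0.007]
force: [-0.6, 0.8, -1.1]
opening: 0.0927
gripper_force: 0.0
[ 0.5273 -0.2715  0.1932]
[ 268  185   53   53 2121] [294.1 211.3] [ 0.5297 -0.2692  0.014 ]
[  121   211   353   177 18280] [295.  310.7] [ 0.5156 -0.3689  0.014 ]
[   0  274   65   91 1834] [ 28.6 309.4] [ 0.1636 -0.3515  0.014 ]
[ 515  274   45   76 1267] [543.3 304.2] [ 0.8195 -0.4356  0.014 ]
[ 38 312  65  15 294] [ 74.1 318.9] [ 0.2475 -0.3644  0.014 ]
[ 53 399  84  21 233] [ 97.6 411.7] [ 0.1817 -0.5458  0.014 ]
```

View pics/w1.png

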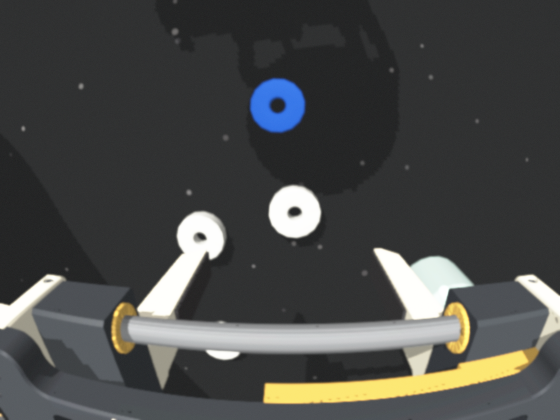

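Ring A is at (294,211), and the next ring is at (201,236) beside the left finger. Ring A's right side is close to the cruet, so I'll start with the ring at (0.443,-0.281).

```bash
python3 -m jog '0.72 -0.0074 -0.0273 0 0;0.72 -0.0074 -0.0273 0 0;0.72 -0.0074 -0.0273 0 0;0.72 0 0 0 0;0.72 0 0 0 0'; python3 w.py w2; python3 - <<'E'
from h import *
s=dict(np.load("scene0.npz"));t=dict(np.load("top0.npz"))
print("cruet",onz(s,236,392,0),tri(t,(427,161),s,(236,342)))
E
```

```text
t: 3.78
tool_pos: [0.4447, -0.2776, 0.203]
orientation: [2.381, 2.046, 0.001]
force: [0.4, -0.6, -0.2]
opening: 0.068
gripper_force: 0.0
[ 0.4447 -0.2776  0.203 ]
[ 358  163   50   51 1893] [382.1 187.9] [ 0.5287 -0.2697  0.014 ]
[ 263  188   51   51 1941] [287.8 213.4] [ 0.443  -0.2804  0.014 ]
[ 464  233   96  138 6703] [516.8 290.9] [ 0.6983 -0.4184  0.014 ]
[  163   248   258   142 12887] [291.7 320. ] [ 0.4294 -0.3943  0.014 ]
[   0  274   84  104 4026] [ 44.2 320.5] [ 0.0974 -0.3807  0.014 ]
[ 97 322  47  10 205] [122.9 326.5] [ 0.2324 -0.3882  0.014 ]
cruet [ 6.48540640e-01 -3.70314106e-01  1.11022302e-16] [ 0.65100823 -0.35848429  0.17221314]
```

```bash
python3 -m jog '0.72 -0.003 -0.0013 0.023 0;0.72 0 0 0.023 0;0.72 0 0 0.023 0;0.72 0 0 0.023 0;0.72 0 0 0.0155 0;0.72 0 0 0.008 0;0.72 0 0 0 0;0.3 0 0 0 0;0.3 0 0 0 0;0.3 0 0 0 0' 20; python3 -m jog '0.3 0 0 0 0;0.3 0 0 0 0' 20
```

```text
t: 4.67
tool_pos: [0.4444, -0.2811, 0.0873]
orientation: [2.38, 2.048, 0.001]
force: [-0.4, -0.2, 0.5]
opening: 0.0515
gripper_force: 0.0
t: 4.83
tool_pos: [0.4439, -0.281, 0.087]
orientation: [2.381, 2.048, 0.0]
force: [-1.1, -0.2, 4.9]
opening: 0.0434
gripper_force: 20.0
```

```bash
python3 -m jog '0.3 0 0 -0.02 0;0.3 0 0 -0.034 0;0.3 0 0 -0.034 0;0.3 0.01 0 -0.034 0;0.3 0.026 0.004 -0.034 0;0.3 0.034 0.006 -0.034 0;0.3 0.034 0.006 -0.03 0;0.3 0.034 0.006 0 0;0.3 0.034 0.006 0 0;0.3 0.026 0.005 0 0' 20; python3 -m jog '0.3 0.006 0 0 0;0.3 0 0 0 0;0.3 0 0 0 0' 20; python3 w.py w3
```

```text
t: 5.67
tool_pos: [0.5036, -0.096, 0.2987]
orientation: [2.381, 2.048, 0.002]
force: [1.0, -0.4, -1.6]
opening: 0.0434
gripper_force: 20.0
t: 5.92
tool_pos: [0.5037, -0.0925, 0.2975]
orientation: [-2.381, -2.05, 0.001]
force: [-0.3, -0.5, -1.4]
opening: 0.0433
gripper_force: 20.0
[ 0.5037 -0.0925  0.2975]
[173   0  15  52 415] [181.1  25.4] [0.4088 0.1166 0.014 ]
[  171     0   210   325 39282] [291.7 134.3] [ 0.5146 -0.0341  0.014 ]
[155  33  14  14 152] [161.7  39.8] [0.3829 0.1055 0.014 ]
[   0  102   39  142 2960] [ 13.9 186.3] [ 0.0858 -0.0205  0.014 ]
[ 204  249   46   74 1937] [226.1 284.9] [ 0.4012 -0.211   0.014 ]
[ 331  249   46   75 1975] [353.7 285.8] [ 0.5669 -0.2371  0.014 ]
[ 481  262   79  117 4325] [523.  318.7] [ 0.8707 -0.3769  0.014 ]
[   0  275   71   54 1765] [ 34.1 300.3] [ 0.0287 -0.219   0.014 ]
[ 46 307  52  27 936] [ 72.5 319.5] [ 0.1086 -0.2579  0.014 ]
[ 211  325  166   26 3701] [293.9 338.2] [ 0.4765 -0.3122  0.014 ]
[348 353  14  28 265] [354.7 365.6] [ 0.5613 -0.3864  0.014 ]
[260 368  29  16 348] [273.9 376.6] [ 0.4338 -0.3889  0.014 ]
```

View pics/w3.png

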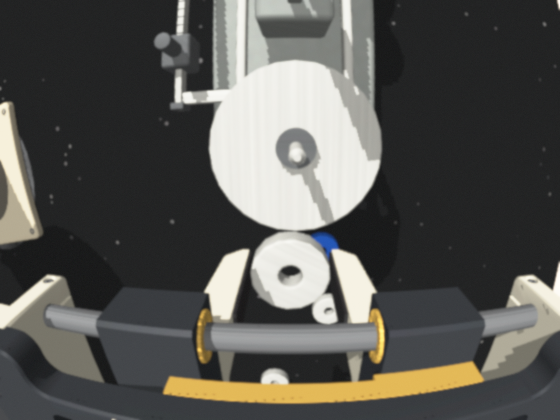

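The wrist view shows the post's boss at about (296,148) with the bright tip near (297,152), the knob at (163,41), and the ring held squarely with its hole at (290,270).

```bash
python3 - <<'E'
from h import *
c=dict(np.load("w3.npz"));s=c
g=cv2.cvtColor(c["color"],cv2.COLOR_RGB2GRAY)
for p in((.515,-.035,.1395),(.515,-.035,.1455),(.515,-.035,.1935)):print(p,wproj(c,s,p).round(1))
m=(cv2.GaussianBlur(g,(3,3),0)>150).astype(np.uint8);m[232:]=0;m[:,:205]=0;m[:,390:]=0
k=[x for x in cv2.findContours(m,0,1)[0] if len(x)>100]
k=max(k,key=cv2.contourArea); k=k[(k[:,0,1]>120)&(k[:,0,0]<380)&(k[:,0,1]<230)]
e=cv2.fitEllipse(k);print("plate",e,wonz(c,s,*e[0],.1395))
# ring outer (top) and hole
h=(g<110).astype(np.uint8);n,l,st,ce=cv2.connectedComponentsWithStats(h[255:290,270:312])
for i in range(1,n):print("hole",st[i],ce[i]+[270,255])
print(g[130:172:2,276:320:2])
T=np.array(s["tool_pos"])
for z in(.066,.073,.08,.087):print(z,wproj(c,s,T-[0,0,z]).round(1))
E
```

```text
(0.515, -0.035, 0.1395) [293.2 147.1]
(0.515, -0.035, 0.1455) [293.3 148. ]
(0.515, -0.035, 0.1935) [294.  157.2]
plate ((294.54168701171875, 146.51123046875), (165.7700653076172, 170.34144592285156), 99.54814910888672) [ 0.51603663 -0.03470843  0.1395    ]
hole [ 10  11  20  12 167] [288.7005988 271.1257485]
[[237 235 235 234 217 176 143 132 129 127 127 127 129 137 156 199 232 240
  238 236 237 239]
 [237 235 231 207 150 127 127 125 127 126 126 127 125 126 127 135 183 231
  237 236 236 238]
 [237 232 202 142 125 124 124 123 125 124 124 124 124 125 124 125 130 180
  229 235 236 239]
 [236 215 146 125 124 125 125 123 124 123 124 123 125 124 125 124 125 131
  183 230 236 238]
 [232 177 127 124 124 124 125 124 123 124 124 124 124 125 125 124 125 125
  141 210 236 238]
 [216 142 124 123 122 122 122 122 124 131 131 126 122 122 123 123 122 123
  126 169 231 238]
 [188 127 122 121 122 121 121 129 163 189 189 165 134 122 121 122 121 122
  122 142 221 239]
 [164 124 123 124 124 124 128 166 210 218 213 195 163 129 124 123 124 124
  124 130 198 237]
 [151 123 124 123 123 122 135 191 218 219 216
[... 543 characters left out ...]
183 198 227 234 234 213 142 130 106 107 126
  131 151 168 175]
 [237 218 153 128 126 127 139 156 158 192 223 220 176 126 115  92  94 122
  143 162 169 195]
 [237 233 197 136 125 124 125 133 131 128 142 141 120 118 102  85  92 132
  160 166 170 189]
 [237 235 224 167 134 124 124 124 128 126 114 105 104  95  87  93 125 160
  167 166 174 221]
 [237 235 231 197 160 144 133 127 126 128 117  96  90  95 112 137 161 171
  168 168 181 231]
 [237 235 233 221 201 174 157 149 144 141 137 124 129 144 156 165 169 172
  171 198 219 236]
 [237 235 234 235 232 203 169 167 165 166 165 162 163 164 164 166 169 172
  175 223 238 240]]
0.066 [289.4 280.2]
0.073 [289.4 273.8]
0.08 [289.4 267.9]
0.087 [289.5 262.4]
```

```bash
python3 -m jog '0.3 0.0146 0.001 0 0;0.3 0.0146 0.0011 0 0;0.3 0.0146 0.0011 0 0;0.3 0.0146 0.001 0 0;0.3 0 0 0 0;0.3 0 0 0 0' 20; python3 w.py w4 | head -1; python3 - <<'E'
from plant import robot;import cv2
for n in("top","scene"):
    a=robot.read_camera(n)["color"]
    a=a[170:260,250:340] if n=="top" else a[150:240,220:310]
    cv2.imwrite(f"pics/{n}4.png",cv2.resize(a,None,fx=4,fy=4,interpolation=2)[:,:,::-1])
a=cv2.imread("pics/w4.png")[170:350,200:380]
cv2.imwrite("pics/c4.png",cv2.hconcat([cv2.resize(a,(360,360)),cv2.imread("pics/scene4.png")]))
print(robot.read_state()["tool_pos"],robot.read_state()["force"])
E
```

```text
t: 6.47
tool_pos: [0.5167, -0.0362, 0.2976]
orientation: [2.382, 2.048, -0.001]
force: [-0.2, 0.9, -2.0]
opening: 0.0432
gripper_force: 20.0
[ 0.5167 -0.0362  0.2976]
[ 0.51663188 -0.03645721  0.29767942] [-0.2146621  -0.55569119 -0.89032495]
```

View pics/c4.png

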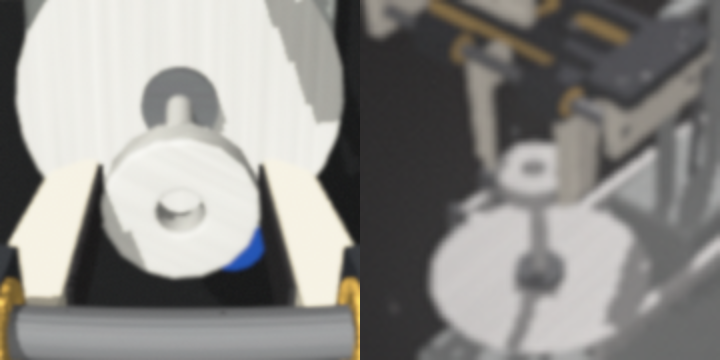

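The ring hole and post line up sideways: 181 against 180 px in the wrist crop and 535 against 540 in the scene crop. Next I lower it gently.

```bash
python3 -m jog '0.3 0.001 0 0.006 0;0.3 0 0 0.006 0;0.3 0 0 0.004 0;0.3 0 0 0.003 0;0.3 0 0 0.003 0;0.3 0 0 0.003 0;0.3 0 0 0 0' 20;python3 -m jog '0.3 0 0 0.003 0;0.3 0 0 0.003 0;0.3 0 0 0.003 0;0.3 0 0 0.003 0;0.3 0 0 0 0' 20; python3 w.py w5|head -1; python3 - <<'E'
from h import *
a=robot.read_camera("scene");np.savez("s5.npz",**a)
b=cv2.resize(a["color"][150:240,220:310],(360,360),interpolation=2)[:,:,::-1]
cv2.imwrite("pics/c5.png",cv2.hconcat([cv2.resize(cv2.imread("pics/w5.png")[170:350,200:380],(360,360)),b]))
E
```

```text
t: 7.2
tool_pos: [0.5167, -0.0341, 0.2719]
orientation: [-2.381, -2.048, 0.001]
force: [-0.2, 0.2, -1.3]
opening: 0.0431
gripper_force: 20.0
t: 7.62
tool_pos: [0.5166, -0.0341, 0.2599]
orientation: [-2.381, -2.048, 0.001]
force: [-0.3, -0.3, -1.4]
opening: 0.0435
gripper_force: 20.0
[ 0.5166 -0.0341  0.2599]
```

View pics/c5.png

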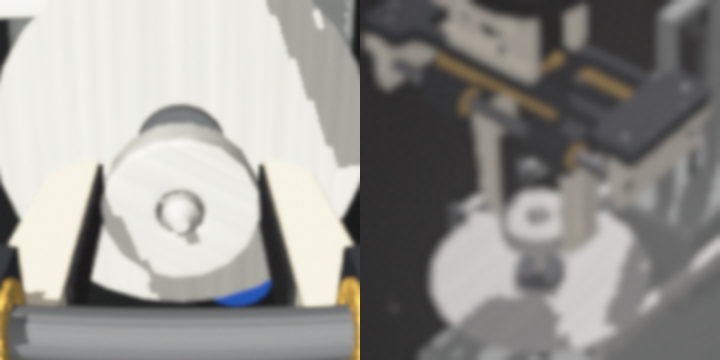

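The post tip shows inside the ring hole at crop (180,213), so it has engaged. I lower to just above the boss and release.

```bash
python3 -m jog '0.3 0 0 0.003 0;0.3 0 0 0.003 0;0.3 0 0 0.003 0;0.3 0 0 0.003 0;0.3 0 0 0.003 0;0.3 0 0 0.003 0;0.3 0 0 0.003 0;0.3 0 0 0.003 0;0.3 0 0 0.0015 0;0.3 0 0 0 0' 20; python3 -m jog '0.65 0 0 0 0;0.65 0 0 0 0;0.65 0 0 0 0;0.65 0 0 0 0;0.65 0 0 -0.01 0;0.65 0 0 -0.02 0;0.65 0 0 -0.03 0;0.65 0 0 -0.03 0;0.65 -0.02 0 -0.02 0;0.65 -0.035 -0.01 0 0' 20;
```

```text
t: 8.55
tool_pos: [0.5167, -0.0342, 0.2347]
orientation: [-2.381, -2.048, 0.001]
force: [0.4, 0.1, -1.6]
opening: 0.0434
gripper_force: 20.0
t: 9.38
tool_pos: [0.5014, -0.086, 0.3521]
orientation: [2.372, 2.048, 0.01]
force: [2.5, -0.7, -0.4]
opening: 0.0604
gripper_force: 0.0
```

```bash
python3 -m jog '0.72 -0.034 -0.002 0 0;0.72 -0.034 -0.002 0.01 0;0.72 -0.034 -0.002 0.018 0;0.72 -0.034 -0.002 0.018 0;0.72 -0.034 -0.002 0.018 0;0.72 -0.034 -0.002 0.018 0;0.72 -0.034 -0.002 0.018 0;0.72 -0.034 -0.002 0.018 0;0.72 -0.034 -0.002 0.018 0;0.72 -0.01 -0.002 0.014 0'; python3 -m jog '0.72 0 0 0 0;0.72 0 0 0 0'; python3 w.py w6; python3 - <<'E'
from h import *
t0=dict(np.load("top0.npz"));t=robot.read_camera("top");np.savez("top6.npz",**t)
# plate centres by bright ellipse
for n,c in(("t0",t0),("t6",t)):
    g=cv2.cvtColor(c["color"],cv2.COLOR_RGB2GRAY)
    for nm,(u,v) in(("W",(294,215)),("G",(178,198))):
        r=g[v-40:v+40,u-40:u+40]>185
        ys,xs=np.nonzero(r);print(n,nm,xs.min()+u-40,xs.max()+u-40,ys.min()+v-40,ys.max()+v-40,r.sum())
E
```

```text
t: 10.22
tool_pos: [0.4303, -0.4006, 0.1948]
orientation: [2.384, 2.045, -0.002]
force: [0.3, -0.2, 0.2]
opening: 0.0671
gripper_force: 0.0
t: 10.38
tool_pos: [0.4314, -0.3961, 0.1948]
orientation: [-2.382, -2.045, -0.001]
force: [0.6, 0.4, -0.1]
opening: 0.0672
gripper_force: 0.0
[ 0.4314 -0.3961  0.1948]
[ 358   26   54   52 2023] [385.   51.9] [ 0.5288 -0.2714  0.014 ]
[ 482  102   78  103 5204] [527.1 155.9] [ 0.6719 -0.3728  0.014 ]
[ 266  193   53   53 2036] [291.9 219.1] [ 0.4322 -0.4014  0.014 ]
[  166   248   253   142 12095] [291.6 320.3] [ 0.4162 -0.5064  0.014 ]
[   0  274   86  104 4191] [ 44.9 321. ] [ 0.0947 -0.4941  0.014 ]
[ 504  274   56   98 3510] [531.4 318.3] [ 0.7137 -0.5815  0.014 ]
[ 87 320  59  13 288] [119.2 326. ] [ 0.2202 -0.4997  0.014 ]
t0 W 254 318 191 248 1717
t0 G 154 217 174 236 957
t6 W 254 318 191 250 1689
t6 G 154 217 174 236 957
```

```bash
python3 -m jog '0.72 -0.005 0.0016 0.023 0;0.72 0 0 0.023 0;0.72 0 0 0.023 0;0.72 0 0 0.023 0;0.72 0 0 0.010 0;0.72 0 0 0.005 0;0.72 0 0 0 0;0.3 0 0 0 0;0.3 0 0 0 0;0.3 0 0 0 0' 20; python3 -m jog '0.3 0 0 0 0;0.3 0 0 0 0' 20
```

```text
t: 11.32
tool_pos: [0.4335, -0.4024, 0.09]
orientation: [2.38, 2.047, 0.0]
force: [-0.1, 0.2, -0.4]
opening: 0.0512
gripper_force: 0.0
t: 11.48
tool_pos: [0.433, -0.4023, 0.0895]
orientation: [2.381, 2.047, -0.0]
force: [-0.5, 1.9, 6.4]
opening: 0.0435
gripper_force: 20.0
```

```bash
python3 -m jog '0.3 0 0 -0.02 0;0.3 0 0 -0.034 0;0.3 0 0 -0.034 0;0.3 0.01 0 -0.034 0;0.3 0.024 0.002 -0.034 0;0.3 0.034 0.003 -0.034 0;0.3 0.034 0.003 -0.025 0;0.3 0.034 0.003 0 0;0.3 0.034 0.003 0 0;0.3 0.034 0.003 0 0' 20; python3 -m jog '0.3 0.034 0.003 0 0;0.3 0.034 0.003 0 0;0.3 0.034 0.003 0 0;0.3 0.034 0.0014 0 0;0.3 0.02 0 0 0;0.3 0.01 0 0 0;0.3 0.006 0 0 0;0.3 0 0 0 0;0.3 0 0 0 0' 20; python3 w.py w7|head -1; python3 - <<'E'
from h import *
a=robot.read_camera("scene");np.savez("s7.npz",**a)
b=cv2.resize(a["color"][150:240,220:310],(360,360),interpolation=2)[:,:,::-1]
cv2.imwrite("pics/c7.png",cv2.hconcat([cv2.resize(cv2.imread("pics/w7.png")[170:350,200:380],(360,360)),b]))
E
```

```text
t: 12.32
tool_pos: [0.479, -0.2062, 0.2991]
orientation: [2.381, 2.047, 0.001]
force: [-0.1, -0.3, -1.4]
opening: 0.0431
gripper_force: 20.0
t: 13.07
tool_pos: [0.5147, -0.0399, 0.2982]
orientation: [2.382, 2.048, -0.001]
force: [1.1, -0.4, -0.5]
opening: 0.0431
gripper_force: 20.0
[ 0.5147 -0.0399  0.2982]
```

```bash
python3 -m jog '0.3 0.0058 0.0012 0.006 0;0.3 0 0 0 0;0.3 0 0 0 0' 20; python3 w.py w8|head -1; python3 - <<'E'
from h import *
a=np.load("w4.npz")["color"];b5=np.load("w5.npz")["color"]
for n in("w7","w8"):
  b=np.load(n+".npz")["color"]
  for (r0,r1,c0,c1) in((262,312,248,334),(285,312,255,325)):
    for ref in(a,b5):
      m=cv2.matchTemplate(b[r0-10:r1+10,c0-10:c1+10],ref[r0:r1,c0:c1],cv2.TM_CCOEFF_NORMED);_,v,_,p=cv2.minMaxLoc(m);print(n,round(v,3),np.array(p)-10)
E
```

```text
t: 13.42
tool_pos: [0.5166, -0.0337, 0.2915]
orientation: [-2.382, -2.047, 0.001]
force: [0.3, 0.2, -2.1]
opening: 0.0434
gripper_force: 20.0
[ 0.5166 -0.0337  0.2915]
w7 0.992 [ 0 -2]
w7 0.566 [ 0 -3]
w7 0.992 [ 0 -2]
w7 0.541 [-4  1]
w8 0.942 [ 0 -2]
w8 0.58 [ 0 -3]
w8 0.954 [ 0 -2]
w8 0.453 [-1  0]
```

```bash
python3 -m jog '0.3 -0.0004 0 0.004 0;0.3 0 0 0.003 0;0.3 0 0 0.003 0;0.3 0 0 0.003 0;0.3 0 0 0.003 0;0.3 0 0 0.003 0;0.3 0 0 0 0' 20; python3 - <<'E'
from h import *
s=robot.read_state();print(s["force"].round(2)); c=robot.read_camera("wrist");np.savez("w9.npz",**c)
a=np.load("w5.npz")["color"];b=c["color"];r0,r1,c0,c1=262,290,275,305
m=cv2.matchTemplate(b[r0-8:r1+8,c0-8:c1+8],a[r0:r1,c0:c1],cv2.TM_CCOEFF_NORMED);_,v,_,p=cv2.minMaxLoc(m);print(v,np.array(p)-8)
print(cv2.cvtColor(b,cv2.COLOR_RGB2GRAY)[258:294:2,272:310:2])
E
```

```text
t: 14.05
tool_pos: [0.5164, -0.0338, 0.2724]
orientation: [-2.381, -2.048, 0.001]
force: [-0.6, -0.2, -1.5]
opening: 0.0434
gripper_force: 20.0
[-0.55 -0.18 -1.47]
0.4638979732990265 [ 0 -2]
[[238 238 237 235 233 233 234 234 234 235 236 237 238 238 238 236 235 235
  236]
 [238 238 238 236 235 234 233 233 233 232 233 236 237 238 238 238 236 235
  236]
 [238 238 237 237 236 233 227 219 215 214 218 224 231 236 238 238 238 237
  235]
 [237 237 237 236 232 219 182 164 161 159 162 170 192 223 234 238 238 238
  237]
 [236 236 237 233 219 179 143 147 159 179 174 157 147 174 219 235 238 238
  238]
 [234 235 233 218 207 181 145 202 229 234 225 191 153 144 179 224 236 237
  238]
 [234 234 229 180 139 152 169 226 237 234 231 195 144 134 143 205 234 236
  238]
 [234 233 225 162 107 114 145 201 232 234 234 197 144 164 169 200 234 236
  237]
 [235 234 223 155 107 109 116 145 209 224 213 152 140 187 185 203 235 236
  236]
 [236 235 229 177 119 131 138 138 158 165 139 118 135 189 194 218 236 236
  236]
 [236 236 234 211 153 152 169 182 193 195 163 159 187 204 210 232 237 236
  236]
 [236 237 236 233 202 172 178 191 202 210 212 214 216 221 233 241 236 235
  235]
 [235 236 236 237 234 220 205 203 208 215 219 223 231 239 243 240 238 236
  234]
 [236 235 236 236 238 238 237 232 232 233 236 240 244 243 241 239 238 237
  235]
 [237 236 235 235 236 238 239 241 242 242 242 241 241 240 239 239 238 238
  237]
 [236 237 236 235 236 236 237 238 238 238 237 236 237 237 238 238 238 237
  236]
 [236 236 236 236 235 235 236 237 237 237 236 236 235 235 236 237 237 237
  237]
 [234 235 236 236 235 235 235 236 237 237 236 236 235 235 235 235 237 237
  237]]
```

```bash
python3 -m jog '0.3 0 0 0.003 0;0.3 0 0 0.003 0;0.3 0 0 0.003 0;0.3 0 0 0.003 0;0.3 0 0 0.003 0;0.3 0 0 0.003 0;0.3 0 0 0.0025 0;0.3 0 0 0 0' 20; python3 -m jog '0.65 0 0 0 0;0.65 0 0 0 0;0.65 0 0 0 0;0.65 0 0 0 0;0.65 0 0 -0.01 0;0.65 0 0 -0.02 0;0.65 0 0 -0.03 0;0.65 0 0 -0.03 0;0.65 -0.02 0 0 0;0.65 -0.035 0 0 0' 20; python3 -m jog '0.65 0 0 0 0;0.65 0 0 0 0;0.65 0 0 0 0';python3 w.py w10|head -1; python3 - <<'E'
from h import *
t=robot.read_camera("top");np.savez("top10.npz",**t);s=robot.read_camera("scene");np.savez("s10.npz",**s)
a=cv2.resize(t["color"][160:265,140:330],None,fx=2.1,fy=2.1,interpolation=2)
b=cv2.resize(s["color"][130:270,230:370],None,fx=2.7,fy=2.7,interpolation=2)
w=cv2.resize(np.load("w10.npz")["color"][0:300,120:420],(378,378))
im=np.zeros((600,800,3),np.uint8);im[:220,:399]=a[:220,:399];im[222:600,:378]=b[:378];im[222:600,400:778]=w
cv2.imwrite("pics/c10.png",im[:,:,::-1])
E
```

```text
t: 14.77
tool_pos: [0.5165, -0.0338, 0.252]
orientation: [-2.381, -2.048, 0.001]
force: [-0.0, 0.9, -1.7]
opening: 0.0433
gripper_force: 20.0
t: 15.6
tool_pos: [0.51, -0.0868, 0.347]
orientation: [2.374, 2.05, 0.007]
force: [0.8, -0.6, -0.6]
opening: 0.0603
gripper_force: 0.0
t: 15.85
tool_pos: [0.5086, -0.0882, 0.3433]
orientation: [2.383, 2.047, 0.001]
force: [0.5, -0.2, -0.6]
opening: 0.0606
gripper_force: 0.0
[ 0.5086 -0.0882  0.3433]
```

View pics/c10.png

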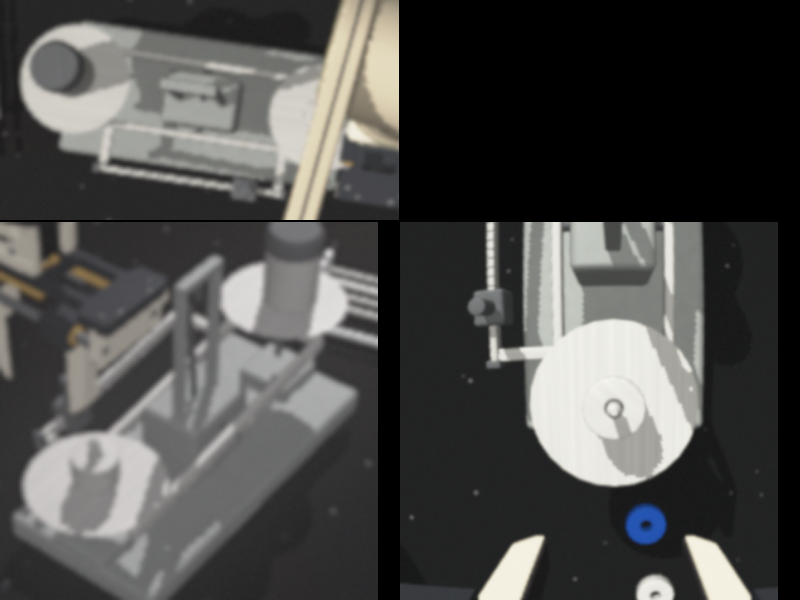

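Both rings are seated on the post, and the weights plate has sunk: it is lower in the scene view and the tin plate is higher. The knob is at crop (478,306), which is about full pixel (182,67).

```bash
cat >> h.py <<'E'
O=np.array([.5392,.1135]);YS=np.array([.1504,.9886]);XS=np.array([.9886,-.1504])
def sc(p): d=np.array(p[:2])-O; return np.array([d@XS,d@YS])*1000
_s0=None
def tilt(c):
    """tilt from vertical place of the tin lid in scene view, linear between the stops (scene0:+.09, s10:-.09)"""
    g=lambda a:cv2.cvtColor(a,cv2.COLOR_RGB2GRAY)
    a=g(np.load("scene0.npz")["color"])[128:172,318:358]
    def f(im):
        m=cv2.matchTemplate(g(im)[108:192,308:368],a,cv2.TM_CCOEFF_NORMED);_,v,_,p=cv2.minMaxLoc(m);col=m[:,p[0]];j=p[1]
        d=0 if j in(0,len(col)-1) else (col[j-1]-col[j+1])/(2*(col[j-1]-2*col[j]+col[j+1]));return j+d,v
    y0,y1,y=f(np.load("scene0.npz")["color"])[0],f(np.load("s10.npz")["color"])[0],f(c["color"])
    return .09-.18*(y[0]-y0)/(y1-y0),y0,y1,y
E
python3 - <<'E'
from h import *
for n,(u,v) in(("w3",(163,41)),("w10",(182,66.7))):
    c=dict(np.load(n+".npz"))
    for z in(.13,.14,.15,.16,.17):print(n,z,sc(wonz(c,c,u,v,z)).round(1))
c=robot.read_camera("scene");print(tilt(c)); s=robot.read_state();print(s["tool_pos"],sc(s["tool_pos"]),s["t"])
for n in("w3","w10"):
    c=np.load(n+".npz")["color"];print(n);print(cv2.cvtColor(c,cv2.COLOR_RGB2GRAY)[28 if n=="w3" else 52:60 if n=="w3" else 86:2,150 if n=="w3" else 166:200 if n=="w3" else 212:2])
E
```

```text
w3 0.13 [-104.8  -62. ]
w3 0.14 [-100.7  -64.5]
w3 0.15 [-96.7 -67. ]
w3 0.16 [-92.7 -69.5]
w3 0.17 [-88.6 -72. ]
w10 0.13 [-99.2 -72.8]
w10 0.14 [-95.8 -74.4]
w10 0.15 [-92.4 -76. ]
w10 0.16 [-89.1 -77.5]
w10 0.17 [-85.7 -79.1]
(np.float32(-0.09005402), np.float32(19.997652), np.float32(11.864051), (np.float32(11.861609), 0.9367732405662537))
[ 0.50859537 -0.08744495  0.3427318 ] [-3.36129955e-02 -2.03257117e+02] 16.05
w3
[[ 34  35  35  34  36  38  35  37  35  36  34  36  38 132 236 242 212 108
   91  54  36  35  36  35  40]
 [ 36  34  35  35  35  35  37  37  35  35  35  34  38 140 237 240 207 107
   87  52  36  36  35  35  34]
 [ 34  36  36  36  41  63  89  90  72  45  37  35  41 126 209 204 164 103
   91  59  39  35  34  36  35]
 [ 35  35  35  47  96 131 143 144 132  92  52  66  80 139 197 189 158 131
  128 104  62  37  36  35  36]
 [ 35  35  42  96 138 145 144 143 141 127  88 115 133 141 151 146 142 140
  135 108  70  47  39  36  34]
 [ 36  37  66 128 140 141 141 140 138 130  86  82 119 135 140 141 141 141
  134 103  68  53  48  38  35]
 [ 34  39  91 134 138 138 138 137 136 127  
[... 1961 characters left out ...]
 73  51  49  49  37]
 [ 34  34  34  36  45  81 104 108 101  81  54  50  52  57  75  86  87  98
   76  51  51  49  39]
 [ 35  36  34  34  35  42  68 100  98  93  81  67  70  79  86  86  87  89
   74  52  52  48  38]
 [ 34  36  34  35  34  35  59 110 119 118 111  89  84  83  86  86  85  85
   74  52  51  49  40]
 [ 34  36  36  36  35  35  62 112 118 119 117  97  83  83  83  83  84  81
   67  51  51  50  39]
 [ 35  35  37  33  33  35  58 105 108 104 101  92  77  75  76  73  69  64
   55  49  49  46  36]
 [ 35  34  35  34  35  33  38  61  68  65  60  58  75 114 121  99  75  48
   41  38  37  37  35]
 [ 34  36  33  34  34  35  34  37  36  36  37  37  91 151 154 117  86  48
   33  35  36  33  35]]
```

```bash
python3 -m jog '0.36 0 0 0 -7;0.36 0 0 0 -7;0.36 0 0 0 -7;0.36 0 0 0 -7;0.36 0 0 0 -7;0.36 0 0 0 -7;0.36 0 0 0 -7;0.36 0 0 0 -7;0.36 0 0 0 -7;0.36 0 0 0 -7'; python3 -m jog '0.36 0 0 0 -7;0.36 0 0 0 -7;0.36 0 0 0 -6;0.36 0.02 0.026 0 0;0.36 0.02 0.026 0 0;0.36 0.02 0.026 0.02 0;0.36 0.02 0.026 0.02 0;0.36 0.02 0.026 0.02 0;0.36 0 0 0.02 0;0.36 0 0 0 0'; python3 w.py w11|head -1;python3 - <<'E'
from h import *
c=dict(np.load("w11.npz"));print("tcp sc",sc(c["tool_pos"]),R.from_rotvec(c["orientation"]).as_matrix().round(3).tolist())
k=np.append(O-.1*XS-.0725*YS,.1285);print("pred knob px",wproj(c,c,k))
u,v=wproj(c,c,k).astype(int)
print(cv2.cvtColor(c["color"],cv2.COLOR_RGB2GRAY)[v-40:v+41:4,u-60:u+61:4])
E
```

```text
t: 16.88
tool_pos: [0.5086, -0.0875, 0.3427]
orientation: [-0.765, -3.047, -0.0]
force: [-0.9, -1.0, 0.3]
opening: 0.0335
gripper_force: 0.0
t: 17.72
tool_pos: [0.4265, 0.0571, 0.2587]
orientation: [-0.229, -3.127, 0.001]
force: [-0.0, -0.1, -0.8]
opening: 0.0334
gripper_force: 0.0
[0.4265 0.0571 0.2587]
tcp sc [-102.97781134  -72.6818832 ] [[-0.989, 0.146, -0.006], [0.146, 0.989, 0.0], [0.006, -0.001, -1.0]]
pred knob px [289.19997704 238.49544756]
[[ 47  50  50  49  48  48  49  48  49  48  47  48  48  59  62  60  59  58
   58  56  55  49  49  49  48  50  47  49  48  50  47]
 [ 48  48  49  49  49  49  49  48  49  47  49  49  57 103 105 105 108 108
  112 111 116  75  49  48  49  50  50  49  50  49  49]
 [ 48  48  52  64  50  50  48  49  46  48  49  50  87 110 109 110 111 113
  114 113 122  85  49  49  49  47  47  49  48  49  49]
 [ 49  53 101 126  74  62  56  53  52  52  52  58 148 152 152 149 147 149
  148 143 146  82  49  50  52  52  52  51  52  51  51]
 [111 128 137 171 198 197 190 151 143 142 142 127 153 160 160 161 163 165
  164 162 170 164 157 171 161 172 172 161 171 161 170]
 
[... 1363 characters left out ...]
  236 237 239 239 237  76 219 239 239 239 239 240 242]
 [229 237 239 238 238 239 238  82 212 237 236 237 236 236 237 237 237 237
  237 237 238 238 236  65 171 239 238 239 238 238 246]
 [221 238 239 238 239 239 237  61 208 235 235 237 236 235 237 237 237 236
  237 237 238 237 236  61 116 239 238 239 239 239 240]
 [237 239 239 239 238 237 219  61 149 200 200 202 205 205 209 213 215 218
  221 222 223 221 167  43  73 237 239 239 239 238 238]
 [239 238 238 239 239 239 177  62 157 218 216 213 211 211 209 209 209 208
  208 208 208 208 203  48  55 230 238 239 238 239 239]
 [239 239 238 239 239 239 112  61 234 253 253 253 253 253 253 253 253 252
  252 252 251 250 249  71  47 199 238 238 239 236 238]]
```

```bash
python3 -m jog '0.36 -0.003 0 0.012 0;0.36 0 0 0.012 0;0.36 0 0 0.012 0;0.36 0 0 0.012 0;0.36 0 0 0.008 0;0.36 0 0 0 0;0.36 0 0.003 0 0;0.36 0 0.003 0 0;0.36 0 0.003 0 0;0.36 0 0.003 0 0'; python3 -m jog '0.36 0 0.003 0 0;0.36 0 0.003 0 0;0.36 0 0.003 0 0;0.36 0 0.003 0 0'; python3 -m jog '0.36 0 0.003 0 0;0.36 0 0.003 0 0;0.36 0 0.003 0 0;0.36 0 0.003 0 0'; python3 -c "
from h import *
print(tilt(robot.read_camera('scene')),sc(robot.read_state()['tool_pos']))"
```

```text
t: 18.6
tool_pos: [0.4344, 0.0668, 0.2076]
orientation: [0.235, 3.131, -0.001]
force: [-0.6, -4.0, 1.8]
opening: 0.0334
gripper_force: 1.8
t: 18.93
tool_pos: [0.436, 0.0787, 0.2072]
orientation: [0.236, 3.132, -0.0]
force: [0.3, -4.0, 3.0]
opening: 0.0337
gripper_force: 1.8
t: 19.27
tool_pos: [0.4375, 0.0907, 0.2067]
orientation: [-0.236, -3.133, 0.0]
force: [-0.5, -3.8, 2.7]
opening: 0.0338
gripper_force: 1.8
(np.float32(-0.09010941), np.float32(19.997652), np.float32(11.864051), (np.float32(11.859107), 0.9364496469497681)) [-97.17906414 -37.44959856]
```

```bash
cat > k.py <<'E'
from h import *
s=robot.read_state();c=robot.read_camera('scene');a=tilt(c);print(a[0],a[3],sc(s['tool_pos']),s['force'].round(1))
E
python3 -m jog '0.36 0.001 0.004 0 0;0.36 0 0.004 0 0;0.36 0 0.004 0 0;0.36 0 0.004 0 0;0.36 0 0.004 0 0'; python3 k.py;  python3 -m jog '0.36 0.001 0.004 0 0;0.36 0 0.004 0 0;0.36 0 0.004 0 0;0.36 0 0.004 0 0;0.36 0 0.004 0 0'; python3 k.py
```

```text
t: 19.73
tool_pos: [0.4394, 0.1108, 0.2067]
orientation: [-0.236, -3.132, -0.0]
force: [-0.1, -3.7, 2.3]
opening: 0.0337
gripper_force: 1.7
-0.04491283 (np.float32(13.90139), 0.9393250346183777) [-98.23688798 -17.69566864] [-0.1 -3.7  2.3]
t: 20.2
tool_pos: [0.4414, 0.1307, 0.2068]
orientation: [-0.236, -3.132, -0.0]
force: [-0.7, -2.7, 2.8]
opening: 0.0332
gripper_force: 1.5
0.07133485 (np.float32(19.154236), 0.9863805174827576) [-99.23113573   2.28236582] [-0.7 -2.7  2.8]
```

```bash
python3 -m jog '0.36 0 -0.004 0 0;0.36 0 -0.003 0 0;0.36 0 0 0 0;0.36 0 0 0 0;0.36 0 0 0 0;0.36 0 0 0 0;0.36 0 0 0 0;0.36 0 0 0 0;0.36 0 0 0 0;0.36 0 0 0 0'; python3 k.py; python3 -m jog '0.36 0 0 0 0;0.36 0 0 0 0;0.36 0 0 0 0;0.36 0 0 0 0;0.36 0 0 0 0;0.36 0 0 0 0;0.36 0 0 0 0;0.36 0 0 0 0;0.36 0 0 0 0;0.36 0 0 0 0'; python3 k.py
```

```text
t: 21.08
tool_pos: [0.4404, 0.1234, 0.2068]
orientation: [0.236, 3.133, 0.0]
force: [-0.7, 0.1, 0.3]
opening: 0.0333
gripper_force: 0.0
-0.021541215 (np.float32(14.957476), 0.9517540335655212) [-99.11706648  -5.09426374] [-0.7  0.1  0.3]
t: 21.97
tool_pos: [0.4404, 0.1233, 0.2068]
orientation: [-0.236, -3.133, 0.0]
force: [0.9, 0.6, -1.0]
opening: 0.0337
gripper_force: 0.0
-0.0030704662 (np.float32(15.792108), 0.9619629383087158) [-99.11709555  -5.17264268] [ 0.9  0.6 -1. ]
```

```bash
python3 -m jog '0.36 0 0 0 0;0.36 0 0 0 0;0.36 0 0 0 0;0.36 0 0 0 0;0.36 0 0 0 0;0.36 0 0 0 0;0.36 0 0 0 0;0.36 0 0 0 0;0.36 0 0 0 0;0.36 0 0 0 0'; python3 k.py; python3 -m jog '0.36 0 0 0 0;0.36 0 0 0 0;0.36 0 0 0 0;0.36 0 0 0 0;0.36 0 0 0 0;0.36 0 0 0 0;0.36 0 0 0 0;0.36 0 0 0 0;0.36 0 0 0 0;0.36 0 0 0 0'; python3 k.py
```

```text
t: 22.85
tool_pos: [0.4405, 0.1233, 0.2068]
orientation: [0.236, 3.133, -0.0]
force: [-0.2, -0.3, 0.2]
opening: 0.0336
gripper_force: 0.0
-0.0065627843 (np.float32(15.634301), 0.9591917991638184) [-99.09990744  -5.13667081] [-0.2 -0.3  0.2]
t: 23.73
tool_pos: [0.4404, 0.1233, 0.2068]
orientation: [0.236, 3.133, -0.0]
force: [-0.4, 0.2, -0.0]
opening: 0.0335
gripper_force: 0.0
-0.0063157454 (np.float32(15.645464), 0.9593703746795654) [-99.11326039  -5.13241183] [-0.4  0.2 -0. ]
```

```bash
python3 -m jog '0.36 0 0 -0.03 0;0.36 0 0 -0.03 0;0.36 0 0 -0.03 0;0.36 0.02 0 -0.03 0;0.36 0.03 0 0 0;0.36 0.03 0 0 0;0.36 0 0 0 0;0.36 0 0 0 0;0.36 0 0 0 0;0.36 0 0 0 0'; python3 k.py; python3 - <<'E'
from h import *
c=robot.read_camera("scene");np.savez("s12.npz",**c);t=robot.read_camera("top")
g=lambda n:cv2.cvtColor(np.load(n)["color"],cv2.COLOR_RGB2GRAY)
A,B,N=g("scene0.npz"),g("s10.npz"),g("s12.npz")
def dv(ref,im,box,init):
    r0,r1,c0,c1=box;T=ref[r0:r1,c0:c1];W=np.float32([[1,0,c0],[0,1,r0+init]])
    cc,W=cv2.findTransformECC(T,im,W,cv2.MOTION_TRANSLATION,(3,200,1e-6));return W[1,2]-r0,W[0,2]-c0,cc
for nm,box,full in(("lid",(130,160,322,356),-8),("tinside",(150,172,326,352),-8),("plateR",(160,185,310,330),-8)):
    try:
        f=dv(A,B,box,full);n=dv(A,N,box,full/2);n2=dv(B,N,(box[0]-8,box[1]-8,box[2],box[3]),-full/2)
        print(nm,f,n,"tilt",.09-.18*n[0]/f[0],"from -stop",-.09+.18*n2[0]/-f[0],n2[2])
    except Exception as e:print(nm,e)
im=np.zeros((600,800,3),np.uint8)
im[:420,:420]=cv2.resize(c["color"][130:270,230:370],(420,420),interpolation=2)
im[:300,425:785]=cv2.resize(c["color"][150:200,285:345],(360,300),interpolation=2)
im[305:505,425:785]=cv2.resize(t["color"][160:260,150:330],(360,200),interpolation=2)
cv2.imwrite("pics/c12.png",im[:,:,::-1])
E
```

```text
t: 24.62
tool_pos: [0.3619, 0.1352, 0.3267]
orientation: [-0.236, -3.133, 0.0]
force: [0.3, 0.1, 0.4]
opening: 0.0337
gripper_force: 0.0
-0.0063457564 (np.float32(15.644108), 0.9595509767532349) [-178.55359924   -5.22691185] [0.3 0.1 0.4]
lid (np.float32(-7.7905655), np.float32(-0.2947693), 0.8939405581582813) (np.float32(-4.28286), np.float32(0.042175293), 0.9373515932520251) tilt -0.00895492 from -stop -0.021227442 0.968429019060919
tinside (np.float32(-7.734497), np.float32(0.80792236), 0.9863900571118941) (np.float32(-4.4588013), np.float32(0.64871216), 0.9884397359023135) tilt -0.013766825 from -stop -0.016138949 0.9902800238710993
plateR (np.float32(-8.240555), np.float32(0.519104), 0.8735679930151254) (np.float32(-4.711426), np.float32(0.47875977), 0.9833334196003854) tilt -0.012912564 from -stop -0.032756954 0.8991630375557588
```

View pics/c12.png

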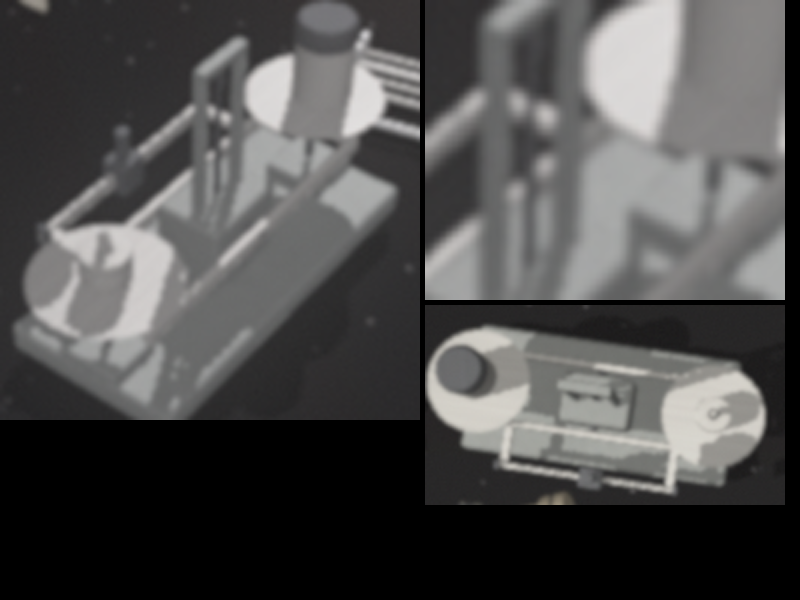

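The beam floats near level. The poise is now mid-bar at crop (590,478) and both plates look about even. The tilt estimates spread from -0.006 to -0.03, so I'll refine with an edge profile.

```bash
cat > e.py <<'E'
from h import *
G=lambda c:cv2.cvtColor(c["color"],cv2.COLOR_RGB2GRAY).astype(float)
def edge(p,r0,r1):
    d=np.abs(np.gradient(p))[r0:r1];j=d.argmax();i=np.arange(max(0,j-2),min(len(d),j+3));return r0+(d[i]*i).sum()/d[i].sum()
def prof(g,c0,c1): return g[100:200,c0:c1].mean(1)
if __name__=="__main__":
    ims={n:G(np.load(n+".npz")) for n in("scene0","s10","s12")}
    for n,g in ims.items(): print(n,prof(g,333,344)[25:100].round(0).astype(int).tolist())
    for n,g in ims.items(): print(n,"left rim col 314-318",prof(g,315,319)[40:100].round(0).astype(int).tolist())
E
python3 e.py
```

```text
scene0 [52, 52, 52, 52, 52, 52, 52, 52, 52, 61, 81, 104, 115, 119, 119, 119, 120, 119, 118, 115, 106, 94, 85, 81, 80, 79, 80, 91, 111, 126, 131, 131, 131, 132, 131, 131, 131, 131, 131, 131, 131, 131, 130, 131, 131, 130, 130, 130, 131, 132, 133, 133, 134, 136, 138, 140, 146, 151, 153, 149, 141, 129, 120, 120, 123, 128, 134, 137, 135, 127, 119, 113, 110, 109, 108]
s10 [56, 71, 96, 112, 118, 119, 119, 119, 119, 118, 116, 110, 98, 87, 82, 81, 79, 79, 83, 98, 118, 129, 131, 131, 131, 131, 131, 132, 132, 132, 132, 132, 131, 131, 131, 131, 131, 130, 129, 130, 131, 131, 131, 132, 132, 133, 132, 124, 102, 78, 68, 80, 104, 128, 144, 150, 149, 147, 144, 141, 137, 132, 127, 126, 126, 128, 131, 135, 139, 143, 147, 155, 164, 167, 161]
s12 [52, 52, 52, 53, 62, 84, 105, 116, 119, 119, 119, 119, 119, 118, 113, 104, 92, 84, 81, 79, 79, 80, 92, 111, 126, 130, 131, 131, 131, 131, 131, 131, 131, 131, 131, 131, 131, 131, 131, 130, 130, 130, 130, 131, 131, 132, 132, 133, 133, 133, 127, 112, 105, 117, 134, 145, 148, 147, 144, 139, 135, 129, 124, 120, 120, 123, 128, 134, 140, 144, 147, 148, 144, 133, 122]
sc
[... 240 characters left out ...]
, 152, 138, 137, 150, 161, 164, 161, 153, 142, 128, 116, 106, 100, 98]
s10 left rim col 314-318 [52, 52, 52, 53, 52, 52, 59, 80, 119, 163, 194, 209, 215, 215, 215, 215, 214, 215, 216, 216, 217, 216, 216, 215, 214, 210, 198, 175, 142, 110, 94, 114, 145, 164, 170, 170, 169, 169, 169, 169, 169, 169, 169, 169, 166, 164, 163, 161, 160, 159, 159, 158, 156, 151, 141, 128, 116, 107, 102, 99]
s12 left rim col 314-318 [51, 51, 51, 50, 51, 51, 52, 51, 52, 57, 78, 118, 163, 195, 209, 214, 215, 215, 214, 214, 215, 216, 216, 216, 216, 216, 216, 214, 210, 200, 180, 156, 146, 153, 163, 168, 168, 168, 168, 168, 168, 169, 169, 168, 166, 164, 162, 161, 160, 159, 158, 158, 157, 151, 140, 128, 116, 106, 101, 98]
```

```bash
python3 -m jog '0.36 -0.03 0 0 0;0.36 -0.03 0 0 0;0.36 -0.02 0 0 0;0.36 0 0 0.03 0;0.36 0 0 0.03 0;0.36 0 0 0.03 0;0.36 0 0 0.02 0;0.36 0 0 0.01 0;0.36 0 0 0 0;0.36 0 0 0 0'; python3 k.py; python3 -m jog '0.36 0 0.003 0 0;0.36 0 0.003 0 0;0.36 0 0.002 0 0;0.36 0 0.002 0 0;0.36 0 0.002 0 0;0.36 0 0.001 0 0;0.36 0 0 0 0'; python3 k.py
```

```text
t: 25.6
tool_pos: [0.4406, 0.1232, 0.207]
orientation: [-0.236, -3.132, 0.0]
force: [0.3, -0.3, 0.6]
opening: 0.0336
gripper_force: 0.0
-0.00623326 (np.float32(15.649191), 0.9595519304275513) [-98.89190642  -5.22263067] [ 0.3 -0.3  0.6]
t: 26.23
tool_pos: [0.4425, 0.1364, 0.207]
orientation: [0.235, 3.132, 0.0]
force: [-0.5, -1.9, 2.1]
opening: 0.0335
gripper_force: 1.2
0.08821273 (np.float32(19.916891), 0.9994305372238159) [-99.00206186   8.08985134] [-0.5 -1.9  2.1]
```

Next I retreat, lift out, let the beam settle, and read the lid edges.

```bash
cat > e2.py <<'E'
from e import *
def cross(p,lv,rng,up):
    for i in range(*rng):
        a,b=p[i],p[i+1]
        if (a<lv<=b if up else a>lv>=b): return i+(lv-a)/(b-a)
def feats(g):
    p=prof(g,333,344);t=cross(p,85.5,(15,60),True);f=cross(p,100,(int(t)+4,int(t)+18),False);b=cross(p,105,(int(f),int(f)+15),True);return np.array([t,f,b])
A,B=[feats(G(np.load(n+".npz"))) for n in("scene0","s10")]
N=feats(G(robot.read_camera("scene")))
print("tilt",(.09-.18*(N-A)/(B-A)+.003).round(4),robot.read_state()["t"])
E
python3 -m jog '0.36 0 -0.004 0 0;0.36 0 -0.004 0 0;0.36 0 0 0 0;0.36 0 0 -0.03 0;0.36 0 0 -0.03 0;0.36 0 0 -0.03 0;0.36 0.02 0 -0.03 0;0.36 0.03 0 0 0;0.36 0.03 0 0 0;0.36 0 0 0 0'; python3 -m jog '0.36 0 0 0 0;0.36 0 0 0 0;0.36 0 0 0 0;0.36 0 0 0 0;0.36 0 0 0 0;0.36 0 0 0 0;0.36 0 0 0 0;0.36 0 0 0 0;0.36 0 0 0 0;0.36 0 0 0 0'; python3 e2.py; python3 -m jog '0.36 0 0 0 0;0.36 0 0 0 0;0.36 0 0 0 0;0.36 0 0 0 0;0.36 0 0 0 0;0.36 0 0 0 0;0.36 0 0 0 0;0.36 0 0 0 0;0.36 0 0 0 0;0.36 0 0 0 0'; python3 e2.py;python3 -m jog '0.36 0 0 0 0;0.36 0 0 0 0;0.36 0 0 0 0;0.36 0 0 0 0;0.36 0 0 0 0;0.36 0 0 0 0;0.36 0 0 0 0;0.36 0 0 0 0;0.36 0 0 0 0;0.36 0 0 0 0'; python3 e2.py; python3 k.py
```

```text
t: 27.12
tool_pos: [0.359, 0.1408, 0.3273]
orientation: [-0.234, -3.133, -0.002]
force: [-0.7, -0.2, -0.9]
opening: 0.0335
gripper_force: 0.0
t: 27.95
tool_pos: [0.3621, 0.1403, 0.3268]
orientation: [-0.236, -3.133, 0.0]
force: [0.1, 0.4, -0.1]
opening: 0.0338
gripper_force: 0.0
tilt [-0.0007  0.0006  0.001 ] 28.0
t: 28.83
tool_pos: [0.3621, 0.1403, 0.3268]
orientation: [0.236, 3.133, -0.0]
force: [0.2, 0.0, -0.1]
opening: 0.0336
gripper_force: 0.0
tilt [-0.0035 -0.0035 -0.0023] 28.8833
t: 29.72
tool_pos: [0.3621, 0.1402, 0.3268]
orientation: [0.236, 3.133, -0.0]
force: [0.1, 0.4, 0.4]
opening: 0.0337
gripper_force: 0.0
tilt [-0.0032 -0.0027 -0.0017] 29.7667
0.0033609122 (np.float32(16.08272), 0.9645336866378784) [-179.12014435   -0.20742731] [ 0.2 -0.6 -0.1]
```

```bash
python3 -c "
from plant import robot
print(robot.close_job())"
```

```text
the job is handed in; nothing more can be done
None
```

I handed the job in at about 30 s: two rings are seated over the post, the poise is nudged to mid-bar, and the beam floats level (camera-measured tilt about -0.003 rad, limit 0.02), with no verdict returned by the hand-in.

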